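# Put the tiffin tin away on the lazy susan

## Robot

A 7-joint arm with a two-finger parallel gripper is mounted at the origin on the work surface. World frame = base frame: x ahead of the robot, y to its left, z up, the work surface at z = 0. Lengths are in m, angles in degrees, forces in N, time in s.
With the tool pointing down it reaches from about 0.425 to 0.875 m from the base axis. Payload 4.7 kg.
Tool frame: the origin (TCP) lies midway between the tips of the shut fingers; the grasp point (between the pads) lies 19 mm behind it; z points along the fingers, y is the line along which they close (so a half turn about z gives the same grasp; the last joint's range is limited). The gripper opens to 87 mm and grips with 3 to 60 N. Pads are 19 mm wide; open, the fingers measure 117 mm over their backs; the gripper's body (75 mm by 190 mm) begins 51 mm behind the grasp point.
Start: joints at [74.949, 18.392, -4.016, 83.108, 1.295, 78.541, -3.26], TCP at [0.178, -0.625, 0.223] pointing down, gripper open.
Joint ranges: [-163.93, 163.93], [-17.29, 119.83], [-79.2, 71.16], [3.27, 140.29], [-89.18, 269.18], [5.43, 117.66], [-154.24, 154.24]. Speed limits (degrees/s): [147.25, 147.25, 180, 180, 180, 180, 180].

## Interface

Orientations are given as [roll, pitch, yaw] about the fixed x, y, z axes, in that order (R = Rz(yaw) Ry(pitch) Rx(roll)).
In Python, from cell import env, viewer, boxes_of, masks_of gives the robot as it stands. The module is installed in compiled form; this text tells all that it offers.
- The arm moves only by the tool apply_moves, never from a script. Its argument "moves" is a list of rows, each a list of 7 numbers: the shift along the tool's x, y, z scaled (see below), then the turn, a rotation vector about the tool's x, y, z scaled (see below), then the opening, from 0 (shut) to 1 (fully open). A call has 1 to 20 rows; each row is the pose to reach, as a shift and turn from the pose commanded when the call began, along the tool's axes at that moment; what a row does not reach only later rows make up. The controller multiplies each number of a shift by 0.2 m and each number of a turn by 1.5 rad. A row lasts 1/10 s, in which the tool goes at most 50 mm and 8.59 degrees, less where a joint would pass 70% of its speed; a pose out of reach is approached as far as the arm can. A call with a number of a shift or a turn outside -1 to 1 is refused whole. A call with a gripper value outside its range is refused whole. The fingers move at their own pace and stop on an object; "grip_force" is the grip in N (left out, the last holds). Time passes only in rows, so rows that repeat a pose let the fingers close. It gives the time, the measured TCP pose, the force, the opening and the grip force at its end, in the units of the state.
- env.get_obs(): the state, without advancing time (a new reading comes with each control period).
- viewer.read_camera(name): name is "scene" or "top" or "wrist"; returns the picture (384x512x3 uint8, red, green, blue); there is no depth.
- viewer.get_calibration(name): a dict with "fov_y" (degrees; the focal length in pixels is half the picture's height over the tangent of half this angle, whatever the lens; pixels are square), "cx", "cy" (the principal point, pixels), "position" and "orientation" of the camera in the world. Camera axes: x right, y up, looking along -z (the intrinsics and any distortion apply to the point x, -y, -z); pixel columns grow to the right and rows downward; lengths in m; the calibration is good to about 2 mm. A picture is of the moment at which its call begins: read the wrist's pose just before it. get_calibration takes no time and is no camera call; for the wrist camera it gives the pose at the moment of the call.
- env.sign_off(): hands the job in; it is judged then, once.
Trained networks look in the newest picture that a camera, given by its name, has taken for a name from the list of things; names that differ only in an ending like _2 or _b are one class to them, and where a whole thing is asked for, a point or a joint stands for the part that bears it (a point fixed in the world has none). Each returns a list of dicts, best first, with "conf" (0 to 1); they miss things now and then, are a little off and sometimes report something else, mostly with a low value. They report only what shows in the picture. A call takes as long as a camera call. They do not tell look-alikes from the thing itself.
- boxes_of(camera, target): "location" ([column, row] in pixels, amid what is visible of it).
- masks_of(camera, target): "pixels" (384x512 bool, what is visible of it) and "location" ([column, row] in pixels, amid what is visible of it).
The state is a dict: "time_s": time; "qpos": joint angles; "joint_velocities": joint speeds; "effort": joint torques, N m; "tool_pos": TCP position; "tool_rot": TCP orientation; "force": force on the tool from outside, world axes, zero at the start; "wrist_torque": the same for the moment, N m; "grip_width": finger opening in m; "grasp_force": force on a finger pad.
Only numpy, scipy, OpenCV 4.12 (cv2) and the standard library are available. Lean on these libraries where they do the work, as an engineer would, in place of code of your own. Each camera call takes 0.05 s, during which the arm holds its last target. There are 200 camera calls.

## Task

Put the round steel tiffin tin away on the lazy susan: turn the turntable until the middle of its empty bay faces the tin where it stands, then slide the tin along the plank, up the bevelled rim and over the lip into that bay, until it stands flat and wholly on the turntable. Slide it, never lift or tip it. Keep the jar and both spice pots upright in their own bays, and leave the pan lid, honey jar and ramekin where they are.

Things in the scene. Friction and masses are not known exactly. Their poses are not given: they have to be found in the camera images.
- turntable: Off-white plastic turning deck of a low lazy susan: a flat disc 287 mm across, its top 4 mm above the plank. Origin on the turning axis at plank height, z up. The frame turns with the deck; its +x axis points along the middle of the EMPTY bay. It turns either way with light friction (0.06 N m) and stays where left. Hub 26 mm across with a cap 34 mm wide, top 78 mm above the plank.
- susan_ring: Fixed bevelled plastic trim ring around the deck; it does not turn. Origin on the turning axis at plank height (its yaw means nothing). Its outer edge, 342 mm across, lies on the plank; it rises inwards at 18 degrees to a lip 8 mm above the plank at 294 mm across, then drops 4 mm to the deck. Nothing stands on it.
- empty_bay (a point): Middle of the empty bay: a point on the top of the deck, 84 mm from the turning axis, on the +x axis of turntable; it turns with the deck. The bays are 120 degrees wide.
- divider_left (a point): Outer top end of one of the two dividers that bound the empty bay, 60 degrees anticlockwise (seen from above) from its middle. A divider is an upright radial plate, 5 mm thick, from the hub out to 132 mm from the axis, top 60 mm above the plank. To turn the deck, push the divider sideways with closed fingers standing in the empty bay, about 95 mm from the axis.
- divider_right (a point): The same point of the other divider of the empty bay, 60 degrees clockwise from its middle. A third divider lies opposite the empty bay.
- jar_bay (a point): Middle of the bay with the stoneware jar, on the deck, 84 mm from the axis, 120 degrees anticlockwise (seen from above) from the empty bay; turns with the deck.
- spice_bay (a point): Middle of the bay with the two spice pots, on the deck, 84 mm from the axis, 120 degrees clockwise from the empty bay; turns with the deck.
- tin: Closed round stainless tiffin tin, 100 mm across, 60 mm high, about 0.45 kg, too wide to grip, standing left or right of the lazy susan. Origin at the centre of its underside, z up. The flat of its foot is 82 mm across; the lower edge is rounded up to full width at 12 mm height, so pushed low and level it rides up the bevel. One finger lets it slew sideways; two tips 60 mm apart keep it straight.
- latch (a point): The tin's clip latch, at its own -x side: 22 mm wide, 8 mm proud of the wall, 22 to 58 mm above the underside; this point is 57 mm from the tin's axis. It faces back towards the robot (within 12 degrees of -x), so fingers pushing the tin towards the lazy susan meet plain wall. A hinge 5 mm proud lies opposite.
- jar: Brown glazed stoneware jar with a wooden lid and knob, 78 mm across, 74 mm high, 0.42 kg, loose on the deck. Origin at the centre of its underside, z up.
- spice_jar: Small brown glass spice jar with a metal cap, 44 mm across, 64 mm high, loose on the deck. Origin at the centre of its underside.
- spice_tin: Small plain steel spice pot, 44 mm across, 60 mm high, loose on the deck. Origin at the centre of its underside.
- pan_lid: Small silver-grey aluminium pan lid with a black knob, 132 mm across, 41 mm high with the knob, loose on the plank on the other side of the lazy susan from the tin. Origin at the centre of its underside. Leave it.
- honey: Small squat honey jar of brown glass with a brass cap, 62 mm across, 70 mm high, loose on the plank at the robot's near right, before the lazy susan. Origin at the centre of its underside. Leave it.
- ramekin: Small white ramekin, 72 mm across, 42 mm high, loose on the plank at the robot's near left. Origin at the centre of its underside. Leave it. (A mug, bowl, olive jar and tea caddy stand at the far edge, out of the way.)
Things that resemble listed ones, but are neither listed nor needed, are in the scene too. What is shaped like the spice_tin but green or red is not meant.

How it is judged:
By the outcome, as a careful person would: the job done as asked, in the order asked, and still so for the second after the job is handed in, with the robot touching nothing.
It also fails if it takes over 61 s, if anything falls off the work surface, if the arm or the gripper's body presses on something with over 40 N, if the wrist force passes 120 N, or if a joint passes its speed limit or range.

## Working session

There is one attempt and no reset: what is moved stays moved. The work goes in short steps, Python scripts to look and compute and a tool call to move; the robot and the scene stay as the last step left them, time stands still between calls to the robot, and variables do not carry over. Pictures are saved under pics/ and viewed, at most 10 in all, crops included, and the job is handed in when it is done.

Besides the shell and the picture viewer there is one more tool, called after "Emit:" as name(argument=value, ...), one argument or row to a line, values as JSON. apply_moves: Moves the arm, as the interface text tells. Shifts and turns lie within -1 to 1; 1 stands for 0.2 m of shift or 1.5 rad of turn. Its arguments: {"type":"object","properties":{"moves":{"type":"array","items":{"type":"array","items":{"type":"number","minimum":-1,"maximum":1}}},"grip_force":{"type":"number"}},"required":["moves"]}

```bash
mkdir -p pics; cat > h.py <<'E'
import numpy as np,cv2
from scipy.spatial.transform import Rotation as R
from cell import env,viewer,boxes_of,masks_of
def pic(n): return viewer.read_camera(n)
def save(im,f): cv2.imwrite('pics/'+f,im[:,:,::-1])
def ray(cal,px):
    f=192/np.tan(np.radians(cal['fov_y'])/2)
    d=np.array([(px[0]-cal['cx'])/f,-(px[1]-cal['cy'])/f,-1.])
    return np.array(cal['position']),rot(cal['orientation']).apply(d)
def rot(o):
    o=np.array(o,float)
    return R.from_matrix(o) if o.shape==(3,3) else (R.from_quat(o) if o.size==4 else R.from_euler('xyz',o,degrees=True))
def at(cal,px,z):
    p,d=ray(cal,px); return p+d*(z-p[2])/d[2]
def proj(cal,P):
    f=192/np.tan(np.radians(cal['fov_y'])/2)
    c=rot(cal['orientation']).inv().apply(np.array(P)-cal['position'])
    return cal['cx']+f*c[...,0]/-c[...,2], cal['cy']-f*c[...,1]/-c[...,2]
E
python3 - <<'E'
from h import *
o=env.get_obs(); print(o['time_s'],o['tool_pos'],o['tool_rot'],o['force'])
for n in ['top','scene']:
    print(n,viewer.get_calibration(n)); im=pic(n); save(im,n+'0.png')
    c=viewer.get_calibration(n)
    for t,z in [('turntable',0.004),('susan_ring',.004),('divider_left',.06),('divider_right',.06),('empty_bay',.004),('tin',.06),('latch',.04),('jar',.07),('spice_jar',.064),('spice_tin',.06),('pan_lid',.02),('honey',.07),('ramekin',.042)]:
        print(t,[(np.round(b['conf'],2),np.round(b['location'],0),at(c,b['location'],z).round(3)[:2]) for b in boxes_of(n,t)[:3]])
E
```

```text
0.0 [ 0.1774226  -0.62475398  0.22149373] [-1.79894507e+02  7.85897082e-03  1.58626425e+01] [ 0.24665156 -0.41325167 -0.18386595]
top {'fov_y': 42.424415972090465, 'cx': 254.44703146291747, 'cy': 196.09169827852426, 'position': array([ 0.28325348, -0.04068144,  1.21418616]), 'orientation': array([ 12.68785769,  -0.12516829, -88.44794703])}
turntable [(np.float64(0.69), array([234., 191.]), array([0.568, 0.015]))]
susan_ring [(np.float64(0.9), array([230., 195.]), array([0.557, 0.025])), (np.float64(0.38), array([228., 192.]), array([0.564, 0.029]))]
divider_left [(np.float64(0.69), array([228., 190.]), array([0.556, 0.028]))]
divider_right [(np.float64(0.58), array([233., 189.]), array([0.558, 0.016])), (np.float64(0.26), array([343., 289.]), array([ 0.331, -0.245]))]
empty_bay [(np.float64(0.78), array([235., 187.]), array([0.577, 0.014])), (np.float64(0.37), array([344., 289.]), array([ 0.332, -0.259]))]
tin [(np.float64(0.8), array([118., 200.]), array([0.525, 0.288])), (np.float64(0.72), array([230., 190.]), array([0.555, 0.022]))]
latch [(np.float64(0.84), array([116., 204.]), a
[... 1645 characters left out ...]

jar [(np.float64(0.84), array([298., 233.]), array([0.587, 0.118]))]
spice_jar [(np.float64(0.84), array([270., 186.]), array([0.492, 0.015]))]
spice_tin [(np.float64(0.81), array([130., 236.]), array([ 0.733, -0.235])), (np.float64(0.71), array([137., 205.]), array([ 0.656, -0.259])), (np.float64(0.7), array([ 98., 195.]), array([ 0.667, -0.36 ]))]
pan_lid [(np.float64(0.8), array([159., 158.]), array([ 0.494, -0.293]))]
honey [(np.float64(0.57), array([198., 119.]), array([ 0.37 , -0.232])), (np.float64(0.23), array([269., 189.]), array([0.502, 0.017])), (np.float64(0.16), array([375., 170.]), array([0.355, 0.242]))]
ramekin [(np.float64(0.88), array([374., 172.]), array([0.341, 0.243]))]
```

```bash
python3 -c "
import cv2
a=cv2.imread('pics/top0.png');cv2.imwrite('pics/topc.png',cv2.resize(a[90:315,70:420],None,fx=2.28,fy=2.28,interpolation=cv2.INTER_CUBIC))"
```

```text
(no output)
```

View pics/topc.png

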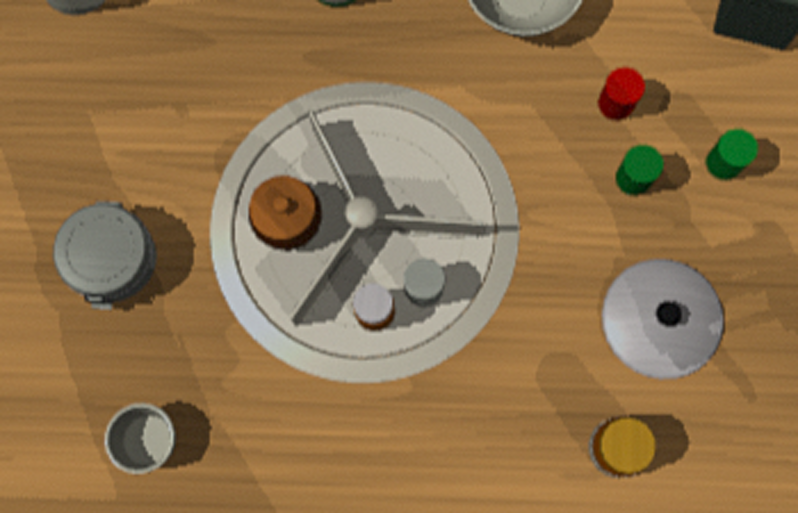

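View pics/scene0.png

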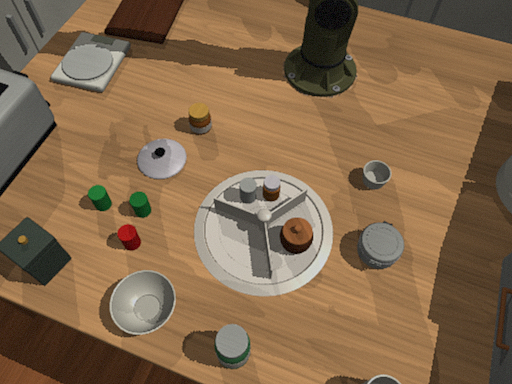

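Top crop: tin at px (116,200) on the left; hub at (229,183). The divider tops end near (207,139), (297,190) and (200,231). The empty bay is far right, the jar bay faces the tin, and the spice bay is near. The green and red pots at (350,165), (391,158) and (343,131) are look-alikes. The real spice tin is the plain grey pot on the deck at about (256,213).

```bash
python3 - <<'E'
from h import *
c=viewer.get_calibration('top')
im=cv2.imread('pics/top0.png')[:,:,::-1]
cr=lambda x,y:(x/2.28+70-.3,y/2.28+90-.3)
hub=at(c,cr(362,211),.078);print('hub',hub)
for n,p in dict(DL=(312,112),DR=(518,228),D3=(296,322)).items():
    q=at(c,cr(*p),.06);d=q-hub;print(n,q,np.hypot(*d[:2]),np.degrees(np.arctan2(d[1],d[0])))
pic('top')
from scipy.optimize import least_squares
def fitmask(t,idx=0):
    m=masks_of('top',t)[idx]['pixels'];
    cn=max(cv2.findContours(m.astype(np.uint8),cv2.RETR_EXTERNAL,cv2.CHAIN_APPROX_NONE)[0],key=cv2.contourArea)[:,0]
    return m,cn
m,cn=fitmask('susan_ring');h=cv2.convexHull(cn)[:,0]
w=np.array([at(c,p,0.) for p in cn])[:,:2]
r=least_squares(lambda v:np.hypot(*(w-v[:2]).T)-v[2],[.56,.02,.17],loss='soft_l1',f_scale=.002);print('ring',r.x,m.sum())
m,cn=fitmask('tin')
# tin: compare mask silhouette with projected cylinder hull
def sil(v):
    a=np.linspace(0,2*np.pi,60);P=[]
    for z,rr in((0,.041),(.012,.05),(.06,.05)): P+= [[v[0]+rr*np.cos(t),v[1]+rr*np.sin(t),z] for t in a]
    u=np.stack(proj(c,np.array(P)),1).astype(np.float32);k=np.zeros((384*4,512*4),np.uint8)
    cv2.fillPoly(k,[np.round(cv2.convexHull(u)*4+2).astype(np.int32)],1);return cv2.resize(k.astype(np.float32),(512,384),interpolation=cv2.INTER_AREA)
from scipy.optimize import minimize
r=minimize(lambda v:np.abs(sil(v)-m).sum(),[.52,.29],method='Nelder-Mead',options=dict(initial_simplex=[[.52,.29],[.535,.29],[.52,.305]]));print('tin',r.x,r.fun,m.sum())
E
```

```text
hub [0.57094104 0.02618546 0.078     ]
DL [0.68389494 0.08530135 0.06      ] 0.1274883257725905 27.625896956679917
DR [ 0.56159679 -0.13752669  0.06      ] 0.16397860458137326 -93.26674295938393
D3 [0.45549859 0.09077871 0.06      ] 0.13228472035881997 150.77177815356356
ring [0.57127769 0.02777518 0.14387682] 8782
tin [0.52490765 0.30009202] 153.4375 1465
```

Emit:
apply_moves(
  moves=[
    [1,-0.77,0,0,0,-0.98,0],
    [1,-0.77,0,0,0,-0.98,0],
    [1,-0.77,0,0,0,-0.98,0],
    [1,-0.77,0,0,0,-0.98,0],
    [1,-0.77,0,0,0,-0.98,0],
    [1,-0.77,0,0,0,-0.98,0],
    [1,-0.77,0,0,0,-0.98,0],
    [1,-0.77,0,0,0,-0.98,0],
    [1,-0.77,0,0,0,-0.98,0],
    [1,-0.77,0,0,0,-0.98,0],
    [1,-0.77,0,0,0,-0.98,0],
  ],
)

```text
time_s: 2.65
tool_pos: [0.3279, -0.4225, 0.2227]
tool_rot: [180.0, 0.0, 100.1]
force: [-0.3, 0.2, 0.2]
grip_width: 0.0069
grasp_force: 0.0
```

Emit:
apply_moves(
  moves=[
    [1,1,0,0,0,0,0],
    [1,1,0,0,0,0,0],
    [1,1,0,0,0,0,0],
    [1,1,0,0,0,0,0],
    [1,1,0,0,0,0,0],
    [1,1,0,0,0,0,0],
  ],
)

```text
time_s: 3.25
tool_pos: [0.4917, -0.1865, 0.2231]
tool_rot: [179.9, -0.0, 100.1]
force: [0.3, -0.6, -1.0]
grip_width: 0.0004
grasp_force: 0.0
```

Emit:
apply_moves(
  moves=[
    [0.9,1,0,0,0,0,0],
    [0.9,1,0,0,0,0,0],
    [0.9,1,0,0,0,0,0],
    [0.9,1,0,0,0,0,0],
    [0.9,1,0,0,0,0,0],
    [0.9,1,0,0,0,0,0],
    [0.9,1,0,0,0,0,0],
  ],
)

```text
time_s: 3.95
tool_pos: [0.6559, 0.0265, 0.2219]
tool_rot: [180.0, -0.2, 100.3]
force: [-0.5, -0.3, 0.5]
grip_width: 0.0005
grasp_force: 0.0
```

```bash
python3 - <<'E'
from h import *
o=env.get_obs();print(o['time_s'],o['tool_pos'],o['tool_rot'])
c=viewer.get_calibration('wrist');im=pic('wrist');print(c)
C=np.array([.571,.027])
P=[[*C,.078]]+[[*(C+.132*np.array([np.cos(a),np.sin(a)])),.06] for a in np.radians([28.5,-91.5])]
im=im.copy()
for x,y in zip(*proj(c,np.array(P))): cv2.circle(im,(int(x),int(y)),4,(255,0,0),1)
save(im,'w1.png')
E
```

```text
3.95 [0.65594747 0.02653656 0.22191334] [179.98846153  -0.18520632 100.26827526]
{'fov_y': 70.25953039097345, 'cx': 254.41690282115357, 'cy': 189.60440892441656, 'position': array([0.64287602, 0.09600536, 0.38389702]), 'orientation': array([-14.75449344,  -0.05115471,  10.2439421 ])}
```

View pics/w1.png

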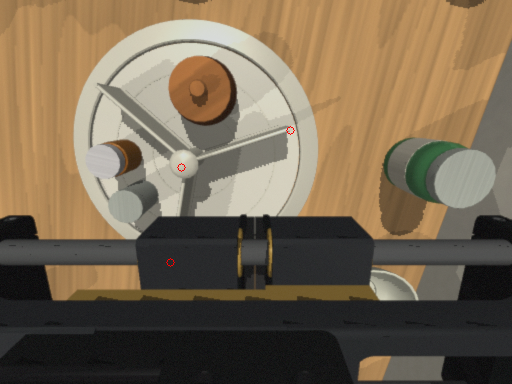

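Hub at (184,164) and divider_left end at (291,128) match my projected markers to about 3 px, so the hub is near (0.572, 0.029). Lowering closed fingers into the empty bay.

Emit:
apply_moves(
  moves=[
    [0,0.06,0.25,0,0,0,0],
    [0,0.06,0.5,0,0,0,0],
    [0,0.06,0.75,0,0,0,0],
    [0,0.06,0.9,0,0,0,0],
    [0,0.06,0.98,0,0,0,0],
    [0,0.06,0.98,0,0,0,0],
  ],
)

```text
time_s: 4.6
tool_pos: [0.6652, 0.0216, 0.0245]
tool_rot: [-179.8, 0.0, 99.9]
force: [-0.5, 0.5, 0.4]
grip_width: 0.0001
grasp_force: 0.0
```

```bash
cat > arc.py <<'E'
from h import *
import sys
C=np.array([.572,.029])
o=env.get_obs();p=np.array(o['tool_pos']);yaw=np.radians(o['tool_rot'][2]);print(o['time_s'],p,o['tool_rot'])
d=p[:2]-C;a0=np.degrees(np.arctan2(d[1],d[0]));print('r',np.hypot(*d),'ang',a0)
xt=np.array([np.cos(yaw),np.sin(yaw)]);yt=np.array([np.sin(yaw),-np.cos(yaw)])
def lag(phi,rho=.095): # divider angle ahead of finger when pushing ccw
    th=phi+.19
    for _ in range(20):
        n=th+np.pi/2-yaw;s=9.5e-3*abs(np.cos(n))+15e-3*abs(np.sin(n))+2.5e-3;th=phi+np.arcsin(s/rho)
    return np.degrees(th)
for a in map(float,sys.argv[1:]):
    q=C+.095*np.array([np.cos(np.radians(a)),np.sin(np.radians(a))])-p[:2]
    print(a,'div',round(lag(np.radians(a)),1),'row',(q@xt/.2).round(3),(q@yt/.2).round(3))
E
python3 arc.py 8 15 18 21 24 27 30 33 36 40 44 48 52 56 60 64 68 72
```

```text
4.6 [0.66517034 0.02159993 0.02445489] [-1.79752096e+02  2.47521767e-02  9.99188913e+01]
r 0.0934637515400658 ang -4.54119599888412
8.0 div 16.2 row 0.101 0.022
15.0 div 24.4 row 0.159 0.021
18.0 div 27.8 row 0.183 0.018
21.0 div 31.2 row 0.208 0.014
24.0 div 34.5 row 0.232 0.008
27.0 div 37.9 row 0.256 0.002
30.0 div 41.2 row 0.28 -0.006
33.0 div 44.4 row 0.303 -0.016
36.0 div 47.7 row 0.326 -0.026
40.0 div 51.9 row 0.355 -0.041
44.0 div 56.1 row 0.383 -0.059
48.0 div 60.2 row 0.41 -0.079
52.0 div 64.3 row 0.435 -0.1
56.0 div 68.3 row 0.459 -0.123
60.0 div 72.3 row 0.481 -0.148
64.0 div 76.2 row 0.501 -0.174
68.0 div 80.1 row 0.52 -0.201
72.0 div 83.9 row 0.536 -0.23
```

Emit:
apply_moves(
  moves=[
    [0.06,0.02,0,0,0,0,0],
    [0.12,0.022,0,0,0,0,0],
    [0.159,0.021,0,0,0,0,0],
    [0.183,0.018,0,0,0,0,0],
    [0.208,0.014,0,0,0,0,0],
    [0.232,0.008,0,0,0,0,0],
    [0.256,0.002,0,0,0,0,0],
    [0.28,-0.006,0,0,0,0,0],
    [0.303,-0.016,0,0,0,0,0],
    [0.326,-0.026,0,0,0,0,0],
    [0.355,-0.041,0,0,0,0,0],
    [0.383,-0.059,0,0,0,0,0],
    [0.41,-0.079,0,0,0,0,0],
    [0.435,-0.1,0,0,0,0,0],
    [0.459,-0.123,0,0,0,0,0],
    [0.481,-0.148,0,0,0,0,0],
    [0.501,-0.174,0,0,0,0,0],
    [0.516,-0.195,0,0,0,0,0],
    [0.528,-0.215,0,0,0,0,0],
    [0.536,-0.23,0,0,0,0,0],
  ],
)

```text
time_s: 6.6
tool_pos: [0.6025, 0.1215, 0.0265]
tool_rot: [-180.0, 0.0, 100.1]
force: [0.7, -1.0, 0.4]
grip_width: 0.0004
grasp_force: 0.4
```

```bash
python3 arc.py 73 75 78 82 86 90 94 98 102 106 110 114 118 122 126 130 133 135 137 139 142 145 148; python3 - <<'E'
from h import *
save(pic('top'),'top1.png')
a=cv2.imread('pics/top1.png');cv2.imwrite('pics/topc1.png',cv2.resize(a[90:315,70:420],None,fx=2.28,fy=2.28,interpolation=cv2.INTER_CUBIC))
E
```

```text
6.6 [0.60249018 0.12147628 0.02653513] [-1.79994699e+02  1.63149666e-03  1.00093449e+02]
r 0.09737306347936518 ang 71.75219068211372
73.0 div 84.8 row -0.006 -0.015
75.0 div 86.7 row 0.002 -0.03
78.0 div 89.5 row 0.012 -0.052
82.0 div 93.2 row 0.023 -0.084
86.0 div 96.9 row 0.032 -0.115
90.0 div 100.7 row 0.039 -0.148
94.0 div 105.1 row 0.044 -0.181
98.0 div 109.4 row 0.046 -0.214
102.0 div 113.7 row 0.046 -0.247
106.0 div 118.0 row 0.044 -0.28
110.0 div 122.1 row 0.039 -0.313
114.0 div 126.2 row 0.033 -0.345
118.0 div 130.3 row 0.023 -0.377
122.0 div 134.3 row 0.012 -0.408
126.0 div 138.3 row -0.001 -0.439
130.0 div 142.2 row -0.017 -0.468
133.0 div 145.0 row -0.03 -0.489
135.0 div 147.0 row -0.039 -0.503
137.0 div 148.9 row -0.049 -0.516
139.0 div 150.8 row -0.059 -0.529
142.0 div 153.6 row -0.075 -0.548
145.0 div 156.4 row -0.092 -0.566
148.0 div 159.1 row -0.11 -0.584
```

View pics/topc1.png

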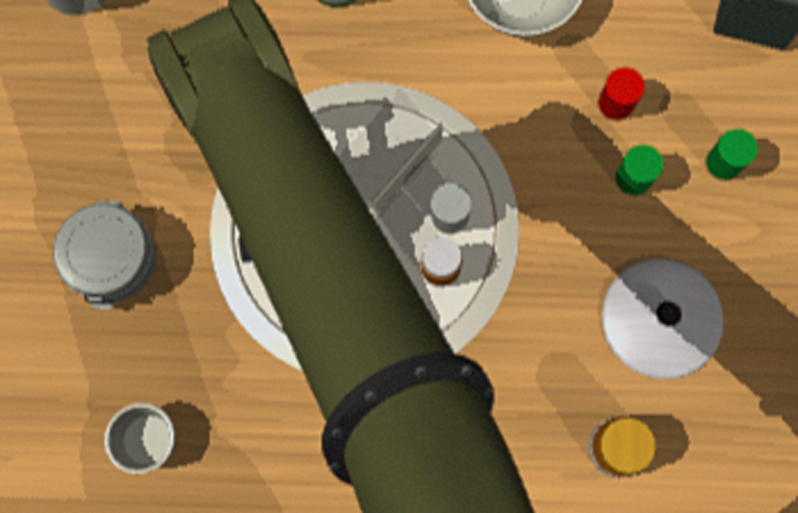

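The deck is turning as planned and the pots are upright, with divider_right's end at crop (442,127). Continuing the arc, slowing near the end.

Emit:
apply_moves(
  moves=[
    [0.002,-0.03,0,0,0,0,0],
    [0.012,-0.052,0,0,0,0,0],
    [0.023,-0.084,0,0,0,0,0],
    [0.032,-0.115,0,0,0,0,0],
    [0.039,-0.148,0,0,0,0,0],
    [0.044,-0.181,0,0,0,0,0],
    [0.046,-0.214,0,0,0,0,0],
    [0.046,-0.247,0,0,0,0,0],
    [0.044,-0.28,0,0,0,0,0],
    [0.039,-0.313,0,0,0,0,0],
    [0.033,-0.345,0,0,0,0,0],
    [0.023,-0.377,0,0,0,0,0],
    [0.012,-0.408,0,0,0,0,0],
    [-0.001,-0.439,0,0,0,0,0],
    [-0.017,-0.468,0,0,0,0,0],
    [-0.03,-0.489,0,0,0,0,0],
    [-0.039,-0.503,0,0,0,0,0],
    [-0.049,-0.516,0,0,0,0,0],
    [-0.059,-0.529,0,0,0,0,0],
    [-0.059,-0.529,0,0,0,0,0],
  ],
)

```text
time_s: 8.65
tool_pos: [0.5003, 0.0906, 0.0264]
tool_rot: [-179.9, 0.0, 100.1]
force: [-0.3, -0.7, 0.4]
grip_width: 0.0005
grasp_force: 0.0
```

```bash
python3 arc.py 140 141 142 143 144 145 146 147 148 149 150; python3 - <<'E'
from h import *
c=viewer.get_calibration('wrist');im=pic('wrist').copy();C=np.array([.572,.029])
g=lambda a,r,z:[*(C+r*np.array([np.cos(np.radians(a)),np.sin(np.radians(a))])),z]
P=[[*C,.078],g(150.8,.132,.06),g(30.8,.132,.06),g(-89.2,.132,.06)]
for x,y in zip(*proj(c,np.array(P))): cv2.circle(im,(int(x),int(y)),4,(255,0,0),1);print(x,y)
t=pic('top').copy();c=viewer.get_calibration('top')
for x,y in zip(*proj(c,np.array(P))): cv2.circle(t,(int(x),int(y)),4,(255,0,0),1);print(x,y)
save(np.hstack([im,t[90:315,70:420] if 0 else t[:,100:350]]),'w2.png')
E
```

```text
8.65 [0.50033904 0.09062308 0.02637835] [-1.79948525e+02  2.52719242e-02  1.00064465e+02]
r 0.09451294684117484 ang 139.30692383358127
140.0 div 151.7 row -0.002 -0.006
141.0 div 152.6 row -0.007 -0.012
142.0 div 153.6 row -0.013 -0.018
143.0 div 154.5 row -0.018 -0.025
144.0 div 155.4 row -0.024 -0.031
145.0 div 156.4 row -0.03 -0.037
146.0 div 157.3 row -0.036 -0.042
147.0 div 158.2 row -0.042 -0.048
148.0 div 159.1 row -0.048 -0.054
149.0 div 160.1 row -0.054 -0.059
150.0 div 161.0 row -0.06 -0.065
368.69179651645834 400.65570822777454
172.12597047399862 240.060829094109
590.7686797477517 301.8433849686636
309.0444901542158 515.2341739817517
227.30198808450336 181.77892104087329
198.44096479796718 230.36102203317756
201.97809720878664 138.12576230925433
282.5720988110529 184.36232917344634
```

View pics/w2.png

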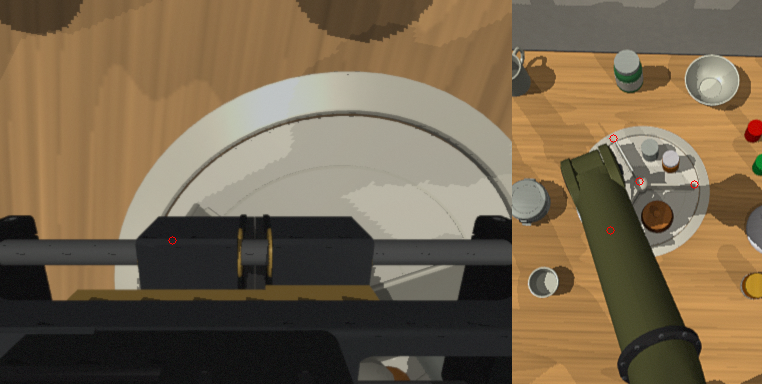

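Top view: the spare divider ends at (613,138) and (695,184) sit on the 150.8° markers and all pots are upright. Pushing the last ~9°, then backing off and rising to look.

Emit:
apply_moves(
  moves=[
    [-0.007,-0.012,0,0,0,0,0],
    [-0.018,-0.025,0,0,0,0,0],
    [-0.03,-0.037,0,0,0,0,0],
    [-0.039,-0.046,0,0,0,0,0],
    [-0.045,-0.051,0,0,0,0,0],
    [-0.05,-0.056,0,0,0,0,0],
    [-0.05,-0.056,0,0,0,0,0],
    [0,0.02,0,0,0,0,0],
    [0.05,0.08,0,0,0,0,0],
    [0.05,0.08,-0.2,0,0,0,0],
    [0.05,0.08,-0.45,0,0,0,0],
    [0.05,0.08,-0.7,0,0,0,0],
    [0.05,0.08,-0.95,0,0,0,0],
    [0.05,0.08,-0.95,0,0,0,0],
  ],
)

```text
time_s: 10.15
tool_pos: [0.5187, 0.1052, 0.2236]
tool_rot: [179.3, 0.1, 100.1]
force: [0.5, 0.9, 0.0]
grip_width: 0.0006
grasp_force: 0.0
```

```bash
python3 - <<'E'
from h import *
o=env.get_obs();print(o['time_s'],o['tool_pos'],o['tool_rot'])
c=viewer.get_calibration('wrist');im=pic('wrist').copy();np.save('w3.npy',im)
for b in masks_of('wrist','tin')[:2]: print(b['conf'],b['location'],b['pixels'].sum())
t=pic('top').copy();C=np.array([.572,.029])
g=lambda a,r,z:[*(C+r*np.array([np.cos(np.radians(a)),np.sin(np.radians(a))])),z]
P=[[*C,.078],g(160,.132,.06),g(40,.132,.06),g(-80,.132,.06)]+[[.525+.05*np.cos(a),.300+.05*np.sin(a),.06] for a in np.linspace(0,6.28,13)[:-1]]
for I,n in((im,'wrist'),(t,'top')):
  for x,y in zip(*proj(c if n=='wrist' else viewer.get_calibration('top'),np.array(P))): cv2.circle(I,(int(round(x)),int(round(y))),2,(255,0,0),1)
cv2.imwrite('pics/t3.png',cv2.resize(t[100:280,80:330,::-1],None,fx=3.2,fy=3.2,interpolation=cv2.INTER_CUBIC))
save(im,'w3.png')
E
```

```text
10.15 [0.51868744 0.10515955 0.22363642] [1.79317586e+02 1.04618574e-01 1.00092889e+02]
0.91 [290.0, 20.6] 4084
```

View pics/w3.png

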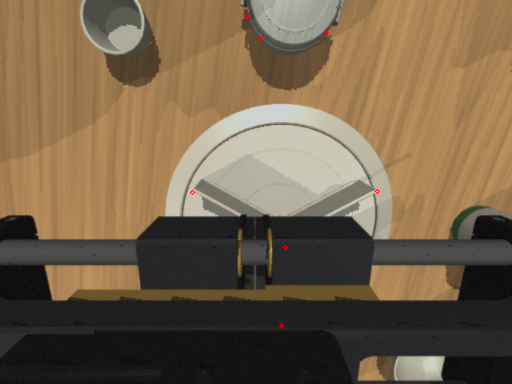

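View pics/t3.png

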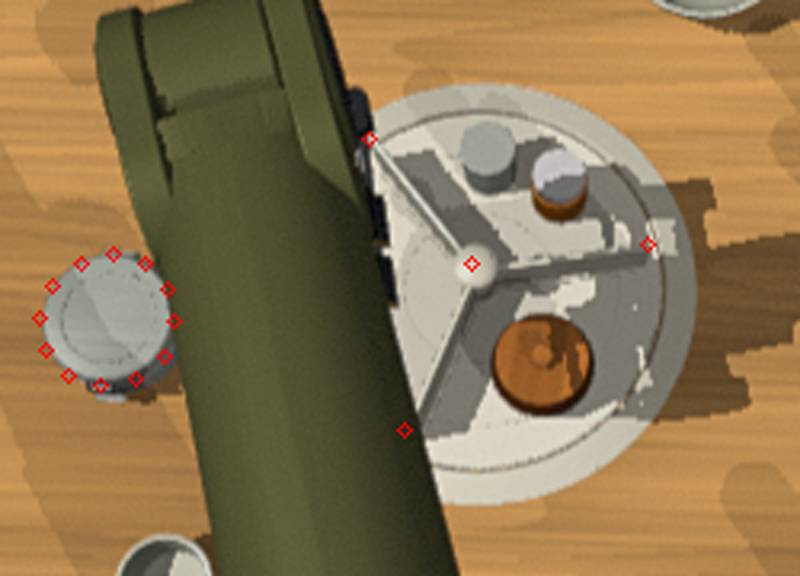

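Wrist view: tin markers lie on its edge at about (290,50). Both empty-bay divider tips, at about (192,192) and (378,190), fall on the 160°/40° markers. So the bay faces 100°, and the tin is at 99.7° from the hub. Top view: pots and jar are upright. Going behind the tin with the fingers 60 mm apart.

Emit:
apply_moves(
  moves=[
    [0.2,0.05,0.05,0,0,0,0.69],
    [0.45,0.1,0.1,0,0,0,0.69],
    [0.7,0.15,0.15,0,0,0,0.69],
    [0.9,0.19,0.2,0,0,0,0.69],
    [1,0.21,0.2,0,0,0,0.69],
    [1,0.21,0.2,0,0,0,0.69],
  ],
)

```text
time_s: 10.9
tool_pos: [0.5178, 0.312, 0.1736]
tool_rot: [-179.7, -0.1, 100.5]
force: [-0.7, 0.4, 0.2]
grip_width: 0.0408
grasp_force: 0.0
```

Emit:
apply_moves(
  moves=[
    [0.2,0,0,0,0,0,0.69],
    [0.36,0,0,0,0,0,0.69],
    [0.36,0,0.2,0,0,0,0.69],
    [0.36,0,0.45,0,0,0,0.69],
    [0.36,0,0.65,0,0,0,0.69],
    [0.36,0,0.78,0,0,0,0.69],
    [0.36,0,0.82,0,0,0,0.69],
    [0.36,0,0.82,0,0,0,0.69],
  ],
)

```text
time_s: 11.7
tool_pos: [0.5079, 0.377, 0.0107]
tool_rot: [-179.8, 0.1, 100.0]
force: [-0.2, -0.5, 1.4]
grip_width: 0.0602
grasp_force: 0.0
```

```bash
cat > line.py <<'E'
from h import *
o=env.get_obs();p=np.array(o['tool_pos']);print(o['time_s'],p,o['tool_rot'],o['grip_width'],np.round(o['force'],1))
C=np.array([.5725,.0295]);T=np.array([.526,.2995]);u=(T-C)/np.hypot(*(T-C));yaw=np.radians(o['tool_rot'][2])
xt=np.array([np.cos(yaw),np.sin(yaw)]);yt=np.array([np.sin(yaw),-np.cos(yaw)])
print('dir',np.degrees(np.arctan2(u[1],u[0])))
d=p[:2]-C;print('along',d@u,'lateral(yt)',(d-(d@u)*u)@yt)
for s in (.3225,.1335): q=C+s*u-p[:2];print(s,(q@xt/.2).round(3),(q@yt/.2).round(3))
E
python3 line.py
```

```text
11.7 [0.50785335 0.37697393 0.01073367] [-1.79806470e+02  1.11041610e-01  1.00035585e+02] 0.06018894851239926 [-0.2 -0.5  1.4]
dir 99.77174735202087
along 0.3534047368722303 lateral(yt) -0.004734169426777232
0.3225 -0.155 0.023
0.1335 -1.1 0.019
```

Emit:
apply_moves(
  moves=[
    [0,0.022,-0.035,0,0,0,0.69],
    [-0.04,0.022,-0.035,0,0,0,0.69],
    [-0.08,0.022,-0.035,0,0,0,0.69],
    [-0.11,0.022,-0.035,0,0,0,0.69],
    [-0.13,0.022,-0.035,0,0,0,0.69],
    [-0.15,0.022,-0.035,0,0,0,0.69],
    [-0.17,0.022,-0.035,0,0,0,0.69],
    [-0.2,0.022,-0.035,0,0,0,0.69],
    [-0.23,0.021,-0.035,0,0,0,0.69],
    [-0.26,0.021,-0.035,0,0,0,0.69],
    [-0.3,0.021,-0.035,0,0,0,0.69],
    [-0.34,0.021,-0.035,0,0,0,0.69],
    [-0.37,0.021,-0.035,0,0,0,0.69],
    [-0.4,0.021,-0.035,0,0,0,0.69],
    [-0.42,0.021,-0.035,0,0,0,0.69],
  ],
)

```text
time_s: 13.2
tool_pos: [0.5273, 0.297, 0.0198]
tool_rot: [180.0, -0.0, 100.1]
force: [-0.6, 5.8, 2.3]
grip_width: 0.0602
grasp_force: 2.5
```

```bash
python3 line.py; python3 - <<'E'
from h import *
w=pic('wrist').copy();c=viewer.get_calibration('wrist');p=np.array(env.get_obs()['tool_pos']);C=np.array([.5725,.0295]);u=np.array([-.170,.985])
d=(p[:2]-C)@u-.0495;q=C+d*u
P=[[*(q+.05*np.array([np.cos(a),np.sin(a)])),.06] for a in np.linspace(0,6.28,13)[:-1]]
for x,y in zip(*proj(c,np.array(P))): cv2.circle(w,(int(x),int(y)),2,(255,0,0),1)
t=pic('top');save(np.hstack([cv2.resize(w,(427,320)),cv2.resize(t[90:290,80:313],(373,320))]),'p1.png')
E
```

```text
13.2 [0.5273232  0.29697221 0.01976142] [ 1.79997696e+02 -3.35707893e-02  1.00083366e+02] 0.06023742473712037 [-0.6  5.8  2.3]
dir 99.77174735202087
along 0.27125921513555706 lateral(yt) 0.0008749629692429029
0.3225 0.256 -0.003
0.1335 -0.689 -0.008
```

View pics/p1.png

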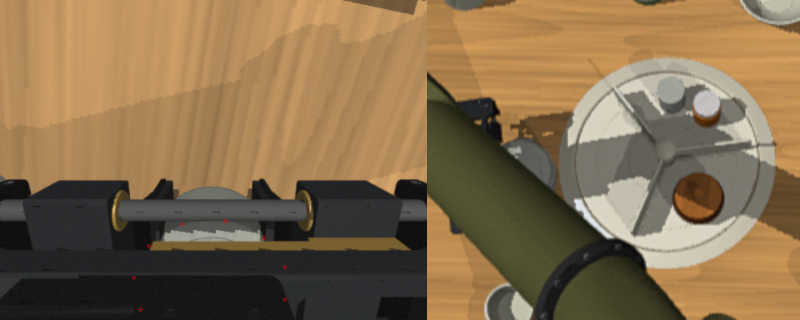

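Wrist view: the tin (at ~(210,215)) is centred between the tips. Top view: deck unturned, all upright. Pushing on, up the bevel.

Emit:
apply_moves(
  moves=[
    [-0.02,0,0,0,0,0,0.69],
    [-0.05,0,0,0,0,0,0.69],
    [-0.09,0,0,0,0,0,0.69],
    [-0.13,-0.001,0,0,0,0,0.69],
    [-0.17,-0.001,0,0,0,0,0.69],
    [-0.21,-0.002,0,0,0,0,0.69],
    [-0.25,-0.002,0,0,0,0,0.69],
    [-0.29,-0.003,0,0,0,0,0.69],
    [-0.33,-0.003,0,0,0,0,0.69],
    [-0.37,-0.004,0,0,0,0,0.69],
    [-0.41,-0.004,0,0,0,0,0.69],
    [-0.45,-0.005,0,0,0,0,0.69],
    [-0.48,-0.005,0,0,0,0,0.69],
    [-0.51,-0.006,0,0,0,0,0.69],
    [-0.54,-0.006,0,0,0,0,0.69],
    [-0.57,-0.007,0,0,0,0,0.69],
    [-0.6,-0.007,0,0,0,0,0.69],
    [-0.63,-0.008,0,0,0,0,0.69],
    [-0.65,-0.008,0,0,0,0,0.69],
    [-0.65,-0.008,0,0,0,0,0.69],
  ],
)

```text
time_s: 15.3
tool_pos: [0.5482, 0.1664, 0.0186]
tool_rot: [-179.9, 0.1, 100.0]
force: [0.0, 2.2, -2.7]
grip_width: 0.06
grasp_force: 1.1
```

```bash
python3 line.py
```

```text
15.3 [0.54819127 0.16638276 0.01859763] [-1.79878578e+02  1.08544999e-01  9.99744546e+01] 0.06002286433123115 [ 0.   2.2 -2.7]
dir 99.77174735202087
along 0.13902258985983806 lateral(yt) -0.0007238130650650951
0.3225 0.917 0.007
0.1335 -0.028 0.004
```

Emit:
apply_moves(
  moves=[
    [-0.015,0.002,0,0,0,0,0.69],
    [-0.03,0.004,0,0,0,0,0.69],
    [-0.03,0.004,0,0,0,0,0.69],
    [0,0.004,0,0,0,0,0.69],
    [0.1,0.004,0,0,0,0,0.69],
    [0.25,0.004,0,0,0,0,0.69],
    [0.35,0.004,-0.1,0,0,0,0.69],
    [0.45,0.004,-0.35,0,0,0,0.69],
    [0.6,0.004,-0.6,0,0,0,0.69],
    [0.8,0.004,-0.85,0,0,0,0.69],
    [0.9,0.004,-1,0,0,0,0.69],
    [0.9,-0.2,-1,0,0,0,0.69],
    [0.9,-0.4,-1,0,0,0,0.69],
    [0.9,-0.6,-1,0,0,0,0.69],
    [0.9,-0.6,-1,0,0,0,0.69],
  ],
)

```text
time_s: 16.8
tool_pos: [0.3941, 0.3249, 0.2197]
tool_rot: [180.0, 0.3, 100.4]
force: [-0.1, 0.7, -0.2]
grip_width: 0.06
grasp_force: 0.0
```

```bash
python3 - <<'E'
from h import *
o=env.get_obs();print(o['time_s'],o['tool_pos'],o['force'])
t=pic('top').copy();c=viewer.get_calibration('top');C=np.array([.5725,.0295]);u=np.array([-.170,.985])
q=C+.084*u
P=[[*(q+.05*np.array([np.cos(a),np.sin(a)])),.064] for a in np.linspace(0,6.28,13)[:-1]]
s=pic('scene')
for x,y in zip(*proj(c,np.array(P))): cv2.circle(t,(int(round(x)),int(round(y))),1,(255,0,0),-1)
save(np.hstack([cv2.resize(t[100:270,140:310],(400,400),interpolation=cv2.INTER_CUBIC),cv2.resize(s[140:310,180:350],(400,400),interpolation=cv2.INTER_CUBIC)]),'f.png')
E
```

```text
16.8 [0.39408058 0.32494374 0.2196738 ] [-0.05651766  0.66269643 -0.18777499]
```

View pics/f.png

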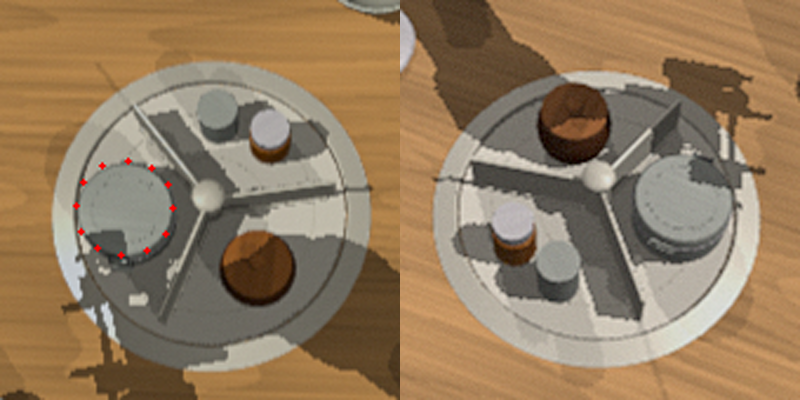

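The tin sits on its target circle at (125,208), flat and inside the deck edge. The jar and both pots are upright in their bays and the arm is clear.

```bash
python3 -c "
from cell import env
print(env.sign_off())"
```

```text
the job is handed in; nothing more can be done
None
```

The tin now stands flat and wholly on the turntable, in the empty bay I turned to face it first; in the last pictures the jar and both spice pots are upright in their own bays, the pan lid, honey jar and ramekin were never touched, and I handed the job in at about 17 s.

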